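Charge the resin pressure pot by hand

TASK

Bring the resin pressure pot up to pressure using pushes only. First push the vent valve's lever round until it stands fully across its spout, pointing at the pot; then pump the spring plunger with full strokes, letting it come right up between strokes, until the indicator pin stands fully out of its block, and finish with the plunger up and the lever still across. Do not touch the pin, do not pump before the vent is closed, and leave the cup, the jar and the roller where they are.

Things in the scene. Friction and masses are not known exactly. Their poses are not given: they have to be found in the camera images.
- pump: Charging unit bolted to the bench. Origin on the bench under its grey plate (130 x 270 mm); x away from the robot at yaw 0, z up. Along y: pump barrel at -95 mm, indicator block (44 mm square, collar top 71 mm high) at x 15, y 0, brass vent valve at +90 with its spout pointing to -x, pressure pot at +325 (196 mm across, 146 mm tall).
- plunger_top (a point): Centre of the flat top of the plunger's round black head (44 mm across, 14 mm thick), 115 mm above the bench when up and 95 mm when fully pressed; it moves straight down.
- plunger (a joint): Plunger travel pressed down, m: 0 up, 0.020 at its stop. A spring brings it back up by itself within about half a second; pressing takes about 6 N at the top and 14 N at the bottom, plus some 3 N for damping at 50 mm/s.
- pin (a joint): Rise of the indicator pin, m; starts at 0.002 to 0.014. A full stroke raises it about 6 mm (the first 3.5 to 9.5 mm) and it stays there; at about 0.030 it is fully out and rises no more, and further strokes do no harm. The last step comes fully out only if the plunger is pressed nearly to its stop (over 18 mm).
- pin_top (a point): Centre of the top of the indicator pin, an upright steel pin 12 mm across; 4 mm above its collar (75 mm above the bench) at pin travel 0, 34 mm above the collar when fully out, when a dark ring round it shows some 4 mm above the collar.
- vent (a joint): Angle of the vent lever, rad: 0 = open, lever in line with the spout (pointing to the unit's -x); 1.571 = closed at its stop, lever across the spout, pointing to the unit's +y, towards the pot. It turns clockwise seen from above as it grows and stays where it is left; about 2 N at the tip turns it.
- vent_pivot (a point): Point fixed on the unit on the vertical axis of the vent lever, 91 mm above the bench, level with the middle of the lever's tab.
- vent_tip (a point): Centre of the upright tab at the end of the flat steel vent lever, 66 mm from the pivot axis, 91 mm above the bench. The tab is 22 mm along the lever, 8 mm thick, from 76 to 106 mm above the bench; the lever bar is 14 mm wide with its top at 79 mm; valve and spout below it reach up to 72 mm.
- cup_mid (a point): Bystander: white open mixing cup, 72 mm across, 75 mm tall; the point is at its centre, half-way up. Loose.
- jar_mid (a point): Bystander: closed white jar with a black cap, 56 mm across, 85 mm tall; the point is at its centre, half-way up. Loose.
- roller_mid (a point): Bystander: laminating roller lying flat, about 220 mm long, 28 mm tall: wooden handle to its -x (to 150 mm), finned aluminium roll to its +x (to 70 mm). The point is at the near end of the roll, 14 mm up. Loose.

How it is judged:
By the outcome, as a careful person would: the job done as asked, in the order asked, and still so for the second after the job is handed in, with the robot touching nothing.
It also fails if it takes over 54 s, if anything falls off the work surface, if the arm or the gripper's body presses on something with over 40 N, if the wrist force passes 120 N, or if a joint passes its speed limit or range.

ROBOT

A 7-joint arm with a two-finger parallel gripper is mounted at the origin on the work surface. World frame = base frame: x ahead of the robot, y to its left, z up, the work surface at z = 0. Lengths are in m, angles in rad, forces in N, time in s.
With the tool pointing down it reaches from about 0.35 to 0.775 m from the base axis. Payload 3.1 kg.
Tool frame: the origin (TCP) lies midway between the tips of the shut fingers; the grasp point (between the pads) lies 19 mm behind it; z points along the fingers, y is the line along which they close (so a half turn about z gives the same grasp; the last joint's range is limited). The gripper opens to 85 mm and grips with 20 to 120 N. Pads are 22 mm wide; open, the fingers measure 114 mm over their backs; the gripper's body (76 mm by 85 mm) begins 54 mm behind the grasp point. The pads swing forward as they close: fully open they stand 13 mm farther back than shut.
Start: joints at [1.157, 0.311, 0.014, 1.512, -0.004, 1.319, -0.027], TCP at [0.2, -0.512, 0.231] pointing down, gripper open.
Joint ranges: [-2.7, 2.7], [-0.3, 1.91], [-1.27, 1.3], [0.12, 2.57], [-1.44, 4.58], [0.2, 2.03], [-3.05, 3.05]. Speed limits (rad/s): [2.79, 2.79, 3.14, 3.14, 3.14, 3.14, 3.14].

INTERFACE

Orientations are given as a rotation vector (axis times angle).
In Python, from bench import robot gives the robot as it stands. The module is installed in compiled form; this text tells all that it offers.
- The arm moves only by the shell command python3 -m pendant 'ROWS' [FORCE]. ROWS is JSON, a list of rows, each a list of 3 entries, a list of its own where there are three numbers: the closure, from -1 (fully open) to 1 (shut), then the shift along the tool's x, y, z as a fraction of full scale, then the turn about the tool's z as a fraction of full scale. In form: [[fingers, [tx, ty, tz], twist], ...]. A call has exactly 10 rows; each row is the pose to reach, as a shift and turn from the pose commanded when the call began, along the tool's axes at that moment, turning the shorter way round; what a row does not reach only later rows make up. Full scale, the value 1, is 1 m for a shift and 180 degrees for a turn. A row lasts 1/12 s, in which the tool goes at most 41.7 mm and 7.16 degrees, less where a joint would pass 70% of its speed; a pose out of reach is approached as far as the arm can. A call with a number of a shift or a turn outside -1 to 1 is refused whole. A call with a gripper value outside its range is refused whole. The fingers move at their own pace and stop on an object; FORCE is the grip in N (left out, the last holds). Time passes only in rows, so rows that repeat a pose let the fingers close, or fill a call up. It gives the time, the measured TCP pose, the force, the opening and the grip force at its end, in the units of the state.
- robot.state(): the state, without advancing time (a new reading comes with each control period).
- robot.get_image(name): name is "scene" or "side" or "wrist"; returns the picture (420x560x3 uint8, red, green, blue); there is no depth.
- robot.calibration(name): a dict with "fx", "fy", "cx", "cy" (pixels), "rvec" (rotation vector, rad) and "tvec" (3), from world to camera coordinates, as OpenCV has them. Camera axes: x right, y down, z forward; pixel columns grow to the right and rows downward; lengths in m; the calibration is good to about 2 mm. A picture is of the moment at which its call begins: read the wrist's pose just before it. calibration takes no time and is no camera call; for the wrist camera it gives the pose at the moment of the call.
- robot.close_job(): hands the job in; it is judged then, once.
Trained networks look in the newest picture that a camera, given by its name, has taken for a name from the list of things; names that differ only in an ending like _2 or _b are one class to them, and where a whole thing is asked for, a point or a joint stands for the part that bears it (a point fixed in the world has none). Each returns a list of dicts, best first, with "p" (0 to 1); they miss things now and then, are a little off and sometimes report something else, mostly with a low value. They report only what shows in the picture. A call takes as long as a camera call.
- robot.find_in(query, camera): "xy" ([column, row] in pixels, amid what is visible of it).
The state is a dict: "clock": time; "joint_pos": joint angles; "joint_velocities": joint speeds; "effort": joint torques, N m; "eef_pos": TCP position; "ee_rot": TCP orientation; "wrist_force": force on the tool from outside, world axes, zero at the start; "moment": the same for the moment, N m; "grip_width": finger opening in m; "gripper_force": force on a finger pad.
Only numpy, scipy, OpenCV 4.12 (cv2) and the standard library are available. Lean on these libraries where they do the work, as an engineer would, in place of code of your own. Each camera call takes 0.05 s, during which the arm holds its last target. There are 200 camera calls.

## Working session

There is one attempt and no reset: what is moved stays moved. The work goes in short steps, Python scripts to look and compute and a shell command to move; the robot and the scene stay as the last step left them, time stands still between calls to the robot, and variables do not carry over. Pictures are saved under pics/ and viewed, at most 10 in all, crops included, and the job is handed in when it is done.

```bash
mkdir -p pics
cat > h.py <<'E'
from bench import robot
import cv2, numpy as np
from scipy.spatial.transform import Rotation as R
def snap(n,f):
    im=robot.get_image(n); cv2.imwrite('pics/'+f,im[:,:,::-1].copy()); return im
def ray(c,px):
    k=robot.calibration(c) if isinstance(c,str) else c
    Rm=R.from_rotvec(k['rvec']).as_matrix(); t=np.array(k['tvec'])
    d=Rm.T@np.array([(px[0]-k['cx'])/k['fx'],(px[1]-k['cy'])/k['fy'],1.]); return -Rm.T@t,d
def atz(c,px,z):
    o,d=ray(c,px); return o+d*(z-o[2])/d[2]
def proj(c,p):
    k=robot.calibration(c); K=np.array([[k['fx'],0,k['cx']],[0,k['fy'],k['cy']],[0,0,1.]])
    return cv2.projectPoints(np.array(p,float).reshape(-1,3),np.array(k['rvec']),np.array(k['tvec']),K,None)[0].reshape(-1,2)
E
python3 - <<'E'
from h import *
a=snap('scene','s0.png');b=snap('side','d0.png')
cv2.imwrite('pics/both.png',cv2.resize(np.vstack([a,b]),None,fx=.71,fy=.71)[:,:,::-1])
Z={'plunger_top':.115,'vent_tip':.091,'pin_top':.08,'cup_mid':.037,'jar_mid':.042,'roller_mid':.014}
for n,z in Z.items():
  for c in('scene','side'):
    for r in robot.find_in(n,c)[:2]: print(n,c,np.round(r['xy']),round(r['p'],2),atz(c,r['xy'],z).round(3))
s=robot.state();print(s['clock'],s['eef_pos'],s['ee_rot'],R.from_rotvec(s['ee_rot']).as_matrix().round(3),s['wrist_force'])
E
```

```text
plunger_top scene [288. 155.] 0.75 [ 0.545 -0.136  0.115]
plunger_top side [270. 232.] 0.63 [ 0.538 -0.15   0.115]
vent_tip scene [384. 243.] 0.71 [0.528 0.067 0.091]
vent_tip side [247. 169.] 0.57 [0.513 0.049 0.091]
cup_mid scene [240. 256.] 0.61 [ 0.692 -0.077  0.037]
cup_mid side [342. 218.] 0.75 [ 0.697 -0.069  0.037]
jar_mid scene [247. 132.] 0.91 [ 0.532 -0.262  0.042]
jar_mid side [276. 300.] 0.97 [ 0.534 -0.251  0.042]
roller_mid scene [247. 134.] 0.61 [ 0.523 -0.277  0.014]
roller_mid scene [343. 138.] 0.57 [ 0.389 -0.155  0.014]
roller_mid side [197. 284.] 0.59 [ 0.392 -0.175  0.014]
0.7 [ 0.19983314 -0.51241511  0.23132278] [ 3.08741679e+00  5.80751246e-01 -4.24990974e-05] [[ 0.932  0.363 -0.   ]
 [ 0.363 -0.932 -0.   ]
 [-0.     0.    -1.   ]] [-0.03981759  0.72510939 -0.35912181]
```

View pics/s0.png

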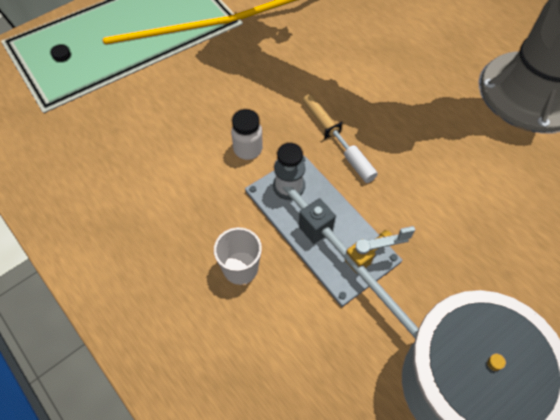

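View pics/d0.png

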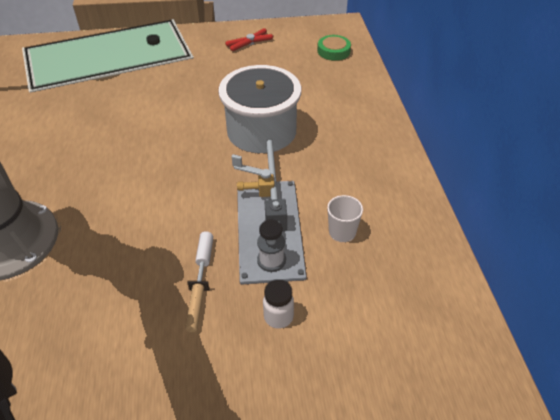

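Scene: plunger head at (289,152), valve pivot at (363,247), tab at (406,236), pin at (318,211). Side: head at (270,228), pivot at (267,174), tab at (237,161). The jar is close to the plunger and the vent lever is open.

```bash
cat > fit.py <<'E'
from h import *
from scipy.optimize import least_squares
obs=[('scene',(0,-.095,.115),(289,152)),('side',(0,-.095,.115),(270,229)),
('scene',(0,.09,.079),(363,246)),('side',(0,.09,.079),(267,174)),
('scene',(.015,0,.071),(318,211)),('side',(.015,0,.071),(276,206)),
('scene',(0,.325,.16),(497,360)),('side',(0,.325,.16),(260,84))]
def W(q,p):
    c,s=np.cos(q[2]),np.sin(q[2]);p=np.array(p);return np.array([q[0]+c*p[0]-s*p[1],q[1]+s*p[0]+c*p[1],p[2]])
f=lambda q:np.concatenate([proj(c,W(q,p))[0]-u for c,p,u in obs])
q=least_squares(f,[.54,-.05,0],loss='soft_l1').x
if __name__=='__main__':
    print(q,f(q).reshape(-1,2).round(1).tolist())
    for n,p in dict(plunger=(0,-.095,.115),pivot=(0,.09,.091),pin=(.015,0,.08),pot=(0,.325,.146)).items(): print(n,W(q,p).round(4))
    pts=[]
    for c,u in(('scene',(406,235)),('side',(237,161))): print('tab',atz(c,u,.091).round(4), 'top',atz(c,u,.106).round(4))
    for u in((406,229),(412,241)): print(atz('scene',u,.1))
    for w,c1,c2 in(('head',(289,152),(270,229)),('pivot',(363,246),(267,174))):
        o,d=ray('scene',c1);o2,d2=ray('side',c2);A=np.stack([d,-d2],1);l=np.linalg.lstsq(A,o2-o,rcond=None)[0];print(w,(o+d*l[0]+o2+d2*l[1])/2)
E
python3 fit.py
```

```text
[ 0.54536319 -0.04613104 -0.07481447] [[-0.2, -0.8], [-0.3, -1.0], [-2.4, -0.5], [-0.9, -1.0], [-1.9, 0.4], [-0.6, 0.1], [0.9, -0.0], [1.0, -6.4]]
plunger [ 0.5383 -0.1409  0.115 ]
pivot [0.5521 0.0436 0.091 ]
pin [ 0.5603 -0.0473  0.08  ]
pot [0.5697 0.278  0.146 ]
tab [0.4925 0.0783 0.091 ] top [0.5007 0.0815 0.106 ]
tab [0.4935 0.0767 0.091 ] top [0.4931 0.0602 0.106 ]
[0.4899456  0.07332196 0.1       ]
[0.49796995 0.09276812 0.1       ]
head [ 0.53830001 -0.14092532  0.11246866]
pivot [0.55156035 0.04497891 0.07638853]
```

```bash
python3 -m pendant '[[1,[0.04,-0.04,0],0.03],[1,[0.07,-0.07,0],0.06],[1,[0.1,-0.1,0],0.09],[1,[0.14,-0.13,0],0.118],[1,[0.17,-0.155,0],0.118],[1,[0.2,-0.18,0],0.118],[1,[0.23,-0.21,0],0.118],[1,[0.26,-0.24,0],0.118],[1,[0.29,-0.266,0],0.118],[1,[0.31,-0.285,0],0.118]]' 30; python3 -c "
from h import *
s=robot.state();print(s['eef_pos'],R.from_rotvec(s['ee_rot']).as_matrix().round(3))"
```

```text
clock: 1.53
eef_pos: [0.3836, -0.1367, 0.2317]
ee_rot: [3.141, 0.001, 0.002]
wrist_force: [0.4, -0.6, 0.5]
grip_width: 0.0003
gripper_force: 0.0
[ 0.38358787 -0.13674772  0.23173922] [[ 1.     0.001  0.001]
 [ 0.001 -1.    -0.001]
 [ 0.001  0.001 -1.   ]]
```

```bash
python3 -m pendant '[[1,[0.018,-0.034,0],0],[1,[0.036,-0.068,0],0],[1,[0.054,-0.1,0],0],[1,[0.072,-0.135,0],0],[1,[0.089,-0.168,0],0],[1,[0.089,-0.168,0.035],0],[1,[0.089,-0.168,0.07],0],[1,[0.089,-0.168,0.105],0],[1,[0.089,-0.168,0.143],0],[1,[0.089,-0.168,0.143],0]]'
python3 - <<'E'
from h import *
a=snap('scene','s1.png');b=snap('side','d1.png')
v=np.hstack([cv2.resize(a[120:340,260:480],(400,400)),cv2.resize(b[90:290,170:370],(400,400))])
cv2.imwrite('pics/v1.png',v[:,:,::-1])
E
```

```text
clock: 2.37
eef_pos: [0.4654, 0.0287, 0.0819]
ee_rot: [3.141, 0.002, -0.024]
wrist_force: [-2.4, -0.2, -0.2]
grip_width: -0.0001
gripper_force: 0.0
```

View pics/v1.png

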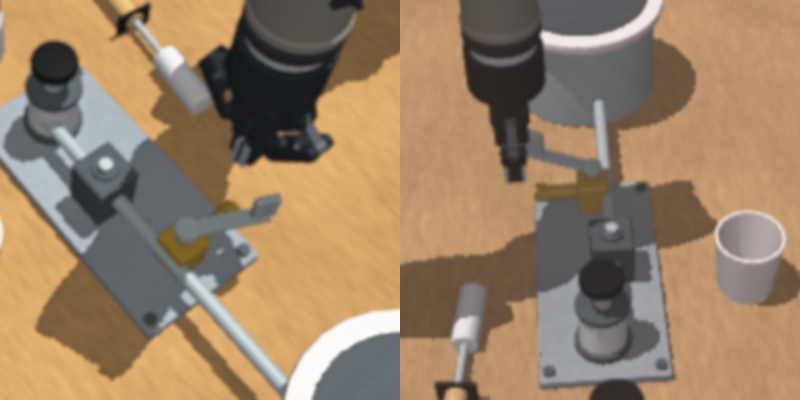

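Scene: the fingers stand clear of the tab (crop 262,205). Side: the fingertips at (515,175) are beside the tab at (535,145).

Run:
```python
from fit import *
s=robot.state();p=s['eef_pos'];print(p,s['ee_rot'],s['wrist_force'])
P=W(q,(0,.09,.091))
for ph in(30,45,60,75,85,94):
  a=np.radians(ph);c,sn=np.cos(a),np.sin(a);l=np.array([-c,sn]);t=np.array([sn,c])
  sup=.011*sn+.0145*abs(c)+.004
  x=P[:2]+.060*l-sup*t;print(ph,x.round(3),'tool shift',(x-p[:2]).round(3)*[1,-1])
```

```text
[0.4710147  0.02951574 0.08797207] [-3.14139250e+00 -2.09091939e-03  4.33670750e-03] [ 0.40998378 -0.06496225  0.62286534]
30 [0.489 0.055] tool shift [ 0.018 -0.025]
45 [0.494 0.07 ] tool shift [ 0.023 -0.041]
60 [0.504 0.085] tool shift [ 0.033 -0.056]
75 [0.519 0.097] tool shift [ 0.048 -0.067]
85 [0.531 0.102] tool shift [ 0.06  -0.072]
94 [0.54  0.105] tool shift [ 0.069 -0.075]
```

```bash
python3 -m pendant '[[1,[0.01,-0.015,0],0],[1,[0.018,-0.025,0],0],[1,[0.021,-0.033,0],0],[1,[0.023,-0.041,0],0],[1,[0.028,-0.049,0],0],[1,[0.033,-0.056,0],0],[1,[0.04,-0.062,0],0],[1,[0.048,-0.067,0],0],[1,[0.055,-0.07,0],0],[1,[0.058,-0.072,0],0]]'; python3 -m pendant '[[1,[0.001,0,0],0],[1,[0.002,-0.001,0],0],[1,[0.004,-0.001,0],0],[1,[0.005,-0.002,0],0],[1,[0.006,-0.002,0],0],[1,[0.007,-0.002,0],0],[1,[0.008,-0.002,0],0],[1,[0.009,-0.002,0],0],[1,[0.01,-0.002,0],0],[1,[0.01,-0.002,0],0]]'
```

```text
clock: 3.3
eef_pos: [0.5305, 0.1025, 0.0879]
ee_rot: [-3.141, -0.002, 0.001]
wrist_force: [-1.3, -2.0, -0.3]
grip_width: -0.0001
gripper_force: 1.0
clock: 4.13
eef_pos: [0.5388, 0.1039, 0.0881]
ee_rot: [3.142, 0.002, -0.003]
wrist_force: [-5.0, -0.1, -1.2]
grip_width: 0.0003
gripper_force: 2.2
```

```bash
python3 -m pendant '[[1,[0.001,0,0],0],[1,[0.001,0,0],0],[1,[0.002,0,0],0],[1,[0.002,0,0],0],[1,[0.003,0,0],0],[1,[0.003,0,0],0],[1,[0.004,0,0],0],[1,[0.004,0,0],0],[1,[0.004,0,0],0],[1,[0.004,0,0],0]]'
python3 - <<'E'
from h import *
a=snap('scene','s2.png');b=snap('side','d2.png')
v=np.hstack([cv2.resize(a[170:310,310:450],(400,400)),cv2.resize(b[110:230,200:320],(400,400))])
cv2.imwrite('pics/v2.png',v[:,:,::-1])
E
```

```text
clock: 4.97
eef_pos: [0.539, 0.1039, 0.0879]
ee_rot: [3.14, 0.004, -0.015]
wrist_force: [-11.9, -1.0, 6.4]
grip_width: 0.0004
gripper_force: 5.9
```

View pics/v2.png

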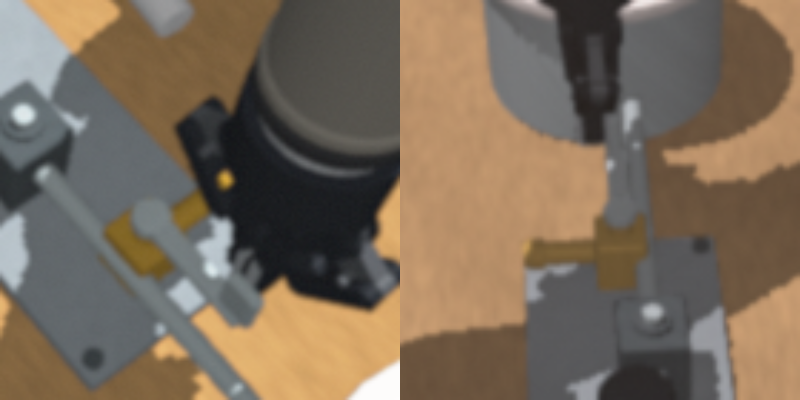

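Scene and side both show the lever lying along the tube towards the pot, and the force builds up without motion, so it is at its stop. I'll withdraw and go over the plunger.

```bash
python3 -m pendant '[[1,[-0.02,0,0],0],[1,[-0.04,0,0],0],[1,[-0.04,0,-0.03],0],[1,[-0.04,0,-0.06],0],[1,[-0.04,0.035,-0.07],0],[1,[-0.035,0.07,-0.07],0],[1,[-0.03,0.1,-0.07],0],[1,[-0.025,0.135,-0.07],0],[1,[-0.02,0.17,-0.07],0],[1,[-0.015,0.205,-0.07],0]]'; python3 -m pendant '[[1,[0.005,0.02,0],0],[1,[0.01,0.04,0],0],[1,[0.01,0.04,0],0],[1,[0.01,0.04,0.01],0],[1,[0.01,0.04,0.02],0],[1,[0.01,0.04,0.02],0],[1,[0.01,0.04,0.02],0],[1,[0.01,0.04,0.02],0],[1,[0.01,0.04,0.02],0],[1,[0.01,0.04,0.02],0]]'
python3 - <<'E'
from h import *
s=robot.state();print(s['eef_pos'],s['wrist_force'])
a=snap('scene','s3.png');b=snap('side','d3.png')
v=np.hstack([cv2.resize(a[90:310,230:450],(400,400)),cv2.resize(b[100:300,170:370],(400,400))])
cv2.imwrite('pics/v3.png',v[:,:,::-1])
E
```

```text
clock: 5.9
eef_pos: [0.5314, -0.1038, 0.1598]
ee_rot: [3.14, 0.002, 0.01]
wrist_force: [0.5, -0.1, 0.1]
grip_width: 0.0
gripper_force: 0.0
clock: 6.73
eef_pos: [0.5394, -0.1409, 0.1387]
ee_rot: [3.141, 0.003, 0.002]
wrist_force: [0.4, 0.3, -0.6]
grip_width: -0.0001
gripper_force: 0.0
[ 0.53943147 -0.14091891  0.13873223] [ 0.4011059   0.27293027 -0.62103001]
```

View pics/v3.png

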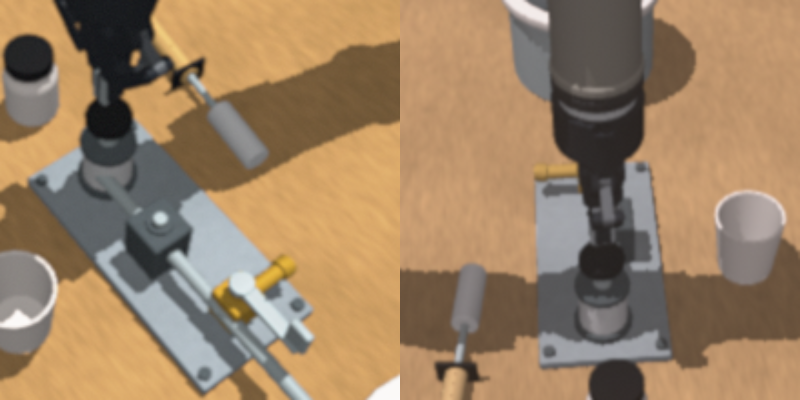

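Both views show the fingertips right over the black head (crop scene 108,105), with the lever across the spout. Now the first stroke.

```bash
python3 -m pendant '[[1,[0,0,0.02],0],[1,[0,0,0.026],0],[1,[0,0,0.031],0],[1,[0,0,0.036],0],[1,[0,0,0.04],0],[1,[0,0,0.044],0],[1,[0,0,0.047],0],[1,[0,0,0.049],0],[1,[0,0,0.05],0],[1,[0,0,0.05],0]]'
```

```text
clock: 7.67
eef_pos: [0.54, -0.1415, 0.095]
ee_rot: [3.139, 0.002, 0.004]
wrist_force: [-10.8, 1.8, 31.2]
grip_width: 0.0001
gripper_force: 15.7
```

```bash
U='x'; python3 -m pendant '[[1,[0,0,-0.015],0],[1,[0,0,-0.03],0],[1,[0,0,-0.05],0],[1,[0,0,-0.05],0],[1,[0,0,-0.05],0],[1,[0,0,-0.05],0],[1,[0,0,-0.05],0],[1,[0,0,-0.05],0],[1,[0,0,-0.05],0],[1,[0,0,-0.05],0]]'
python3 - <<'E'
from h import *
a=snap('scene','s4.png');b=snap('side','d4.png')
o=cv2.imread('pics/s3.png')[:,:,::-1]
v=np.hstack([cv2.resize(o[120:220,270:370],(266,400)) ,cv2.resize(a[120:220,270:370],(266,400)),cv2.resize(b[160:280,230:310],(266,400))])
cv2.imwrite('pics/v4.png',v[:,:,::-1])
E
```

```text
clock: 8.5
eef_pos: [0.5386, -0.1413, 0.1376]
ee_rot: [-3.141, -0.002, 0.002]
wrist_force: [0.1, -0.1, -0.0]
grip_width: 0.0001
gripper_force: 0.0
```

View pics/v4.png

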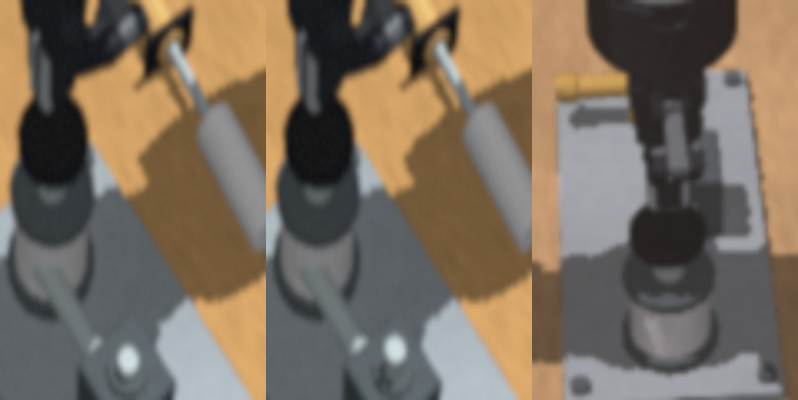

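The pin tip rose visibly (its bright end shifted up from row 362 to 350 in the crop), and the plunger head is back up. More strokes.

```bash
python3 -m pendant '[[1,[0,0,0.02],0],[1,[0,0,0.026],0],[1,[0,0,0.031],0],[1,[0,0,0.036],0],[1,[0,0,0.04],0],[1,[0,0,0.044],0],[1,[0,0,0.047],0],[1,[0,0,0.049],0],[1,[0,0,0.049],0],[1,[0,0,0.049],0]]'
python3 -m pendant '[[1,[0,0,-0.015],0],[1,[0,0,-0.03],0],[1,[0,0,-0.049],0],[1,[0,0,-0.049],0],[1,[0,0,-0.049],0],[1,[0,0,-0.049],0],[1,[0,0,-0.049],0],[1,[0,0,-0.049],0],[1,[0,0,-0.049],0],[1,[0,0,-0.049],0]]'
python3 -m pendant '[[1,[0,0,0.02],0],[1,[0,0,0.026],0],[1,[0,0,0.031],0],[1,[0,0,0.036],0],[1,[0,0,0.04],0],[1,[0,0,0.044],0],[1,[0,0,0.047],0],[1,[0,0,0.049],0],[1,[0,0,0.049],0],[1,[0,0,0.049],0]]'
python3 -m pendant '[[1,[0,0,-0.015],0],[1,[0,0,-0.03],0],[1,[0,0,-0.049],0],[1,[0,0,-0.049],0],[1,[0,0,-0.049],0],[1,[0,0,-0.049],0],[1,[0,0,-0.049],0],[1,[0,0,-0.049],0],[1,[0,0,-0.049],0],[1,[0,0,-0.049],0]]'
python3 -m pendant '[[1,[0,0,0.02],0],[1,[0,0,0.026],0],[1,[0,0,0.031],0],[1,[0,0,0.036],0],[1,[0,0,0.04],0],[1,[0,0,0.044],0],[1,[0,0,0.047],0],[1,[0,0,0.049],0],[1,[0,0,0.049],0],[1,[0,0,0.049],0]]'
python3 -m pendant '[[1,[0,0,-0.015],0],[1,[0,0,-0.03],0],[1,[0,0,-0.049],0],[1,[0,0,-0.049],0],[1,[0,0,-0.049],0],[1,[0,0,-0.049],0],[1,[0,0,-0.049],0],[1,[0,0,-0.049],0],[1,[0,0,-0.049],0],[1,[0,0,-0.049],0]]'
python3 - <<'E'
from h import *
a=snap('scene','s5.png');b=snap('side','d5.png')
v=np.hstack([cv2.resize(a[130:280,270:420],(400,400)),cv2.resize(b[160:280,210:330],(400,400))])
cv2.imwrite('pics/v5.png',v[:,:,::-1])
E
```

```text
clock: 9.43
eef_pos: [0.5399, -0.1414, 0.095]
ee_rot: [3.139, 0.002, 0.004]
wrist_force: [-8.9, 1.8, 27.8]
grip_width: -0.0
gripper_force: 13.5
clock: 10.27
eef_pos: [0.5386, -0.1413, 0.1376]
ee_rot: [-3.141, -0.002, 0.002]
wrist_force: [-0.3, -0.6, -0.1]
grip_width: -0.0001
gripper_force: 0.0
clock: 11.1
eef_pos: [0.5399, -0.1414, 0.095]
ee_rot: [3.139, 0.002, 0.004]
wrist_force: [-9.3, 1.1, 28.0]
grip_width: 0.0001
gripper_force: 13.8
clock: 11.93
eef_pos: [0.5386, -0.1413, 0.1376]
ee_rot: [-3.141, -0.002, 0.002]
wrist_force: [0.0, 1.3, -0.7]
grip_width: -0.0
gripper_force: 0.0
clock: 12.77
eef_pos: [0.5399, -0.1414, 0.095]
ee_rot: [3.139, 0.002, 0.004]
wrist_force: [-9.1, 1.3, 27.6]
grip_width: -0.0002
gripper_force: 13.8
clock: 13.6
eef_pos: [0.5386, -0.1413, 0.1376]
ee_rot: [-3.141, -0.002, 0.002]
wrist_force: [0.4, -0.6, 1.1]
grip_width: 0.0003
gripper_force: 0.0
```

View pics/v5.png

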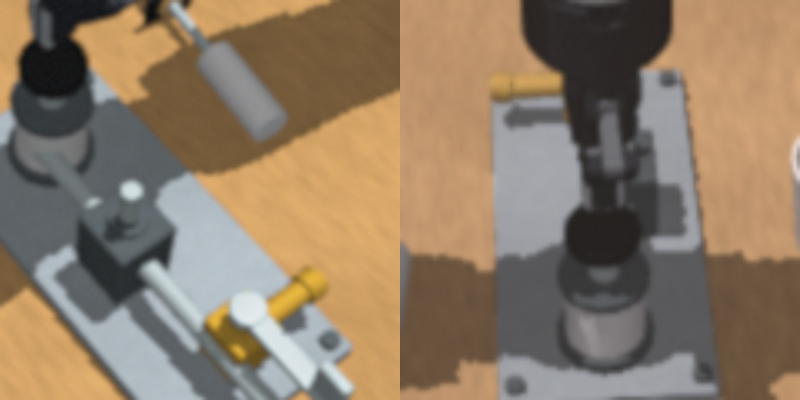

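The pin top is now at about scene (319,201), and no dark ring shows yet. Two more strokes, then I compare, and one extra to confirm it rises no further.

```bash
python3 -m pendant '[[1,[0,0,0.02],0],[1,[0,0,0.026],0],[1,[0,0,0.031],0],[1,[0,0,0.036],0],[1,[0,0,0.04],0],[1,[0,0,0.044],0],[1,[0,0,0.047],0],[1,[0,0,0.049],0],[1,[0,0,0.049],0],[1,[0,0,0.049],0]]' | grep -E 'eef|wrist'
python3 -m pendant '[[1,[0,0,-0.015],0],[1,[0,0,-0.03],0],[1,[0,0,-0.049],0],[1,[0,0,-0.049],0],[1,[0,0,-0.049],0],[1,[0,0,-0.049],0],[1,[0,0,-0.049],0],[1,[0,0,-0.049],0],[1,[0,0,-0.049],0],[1,[0,0,-0.049],0]]' | grep clock
python3 -m pendant '[[1,[0,0,0.02],0],[1,[0,0,0.026],0],[1,[0,0,0.031],0],[1,[0,0,0.036],0],[1,[0,0,0.04],0],[1,[0,0,0.044],0],[1,[0,0,0.047],0],[1,[0,0,0.049],0],[1,[0,0,0.049],0],[1,[0,0,0.049],0]]' | grep -E 'eef|wrist'
python3 -m pendant '[[1,[0,0,-0.015],0],[1,[0,0,-0.03],0],[1,[0,0,-0.049],0],[1,[0,0,-0.049],0],[1,[0,0,-0.049],0],[1,[0,0,-0.049],0],[1,[0,0,-0.049],0],[1,[0,0,-0.049],0],[1,[0,0,-0.049],0],[1,[0,0,-0.049],0]]' | grep clock
python3 -c "
from h import *
snap('scene','s6.png')"
python3 -m pendant '[[1,[0,0,0.02],0],[1,[0,0,0.026],0],[1,[0,0,0.031],0],[1,[0,0,0.036],0],[1,[0,0,0.04],0],[1,[0,0,0.044],0],[1,[0,0,0.047],0],[1,[0,0,0.049],0],[1,[0,0,0.049],0],[1,[0,0,0.049],0]]' | grep -E 'eef|wrist'
python3 -m pendant '[[1,[0,0,-0.015],0],[1,[0,0,-0.03],0],[1,[0,0,-0.069],0],[1,[0,0,-0.099],0],[1,[0,0,-0.099],0],[1,[0,0,-0.099],0],[1,[0,0,-0.099],0],[1,[0,0,-0.099],0],[1,[0,0,-0.099],0],[1,[0,0,-0.099],0]]' | grep -E 'clock|eef|wrist'
python3 - <<'E'
from fit import *
b=snap('scene','s7.png'); a=cv2.imread('pics/s6.png')[:,:,::-1]
print('pin top px at full/25mm', proj('scene',[W(q,(.015,0,.105)),W(q,(.015,0,.099))]).round(1))
v=np.hstack([cv2.resize(a[180:240,290:350],(400,400)),cv2.resize(b[130:280,270:420],(400,400))])
cv2.imwrite('pics/v6.png',v[:,:,::-1])
E
```

```text
eef_pos: [0.5399, -0.1414, 0.095]
wrist_force: [-8.7, 2.2, 27.6]
clock: 15.37
eef_pos: [0.5399, -0.1414, 0.095]
wrist_force: [-8.5, 1.5, 27.0]
clock: 17.03
eef_pos: [0.5399, -0.1414, 0.095]
wrist_force: [-8.6, 1.5, 26.9]
clock: 18.75
eef_pos: [0.5382, -0.1413, 0.1869]
wrist_force: [0.1, -0.0, 0.4]
pin top px at full/25mm [[317.5 200.4]
 [317.2 202.4]]
```

View pics/v6.png

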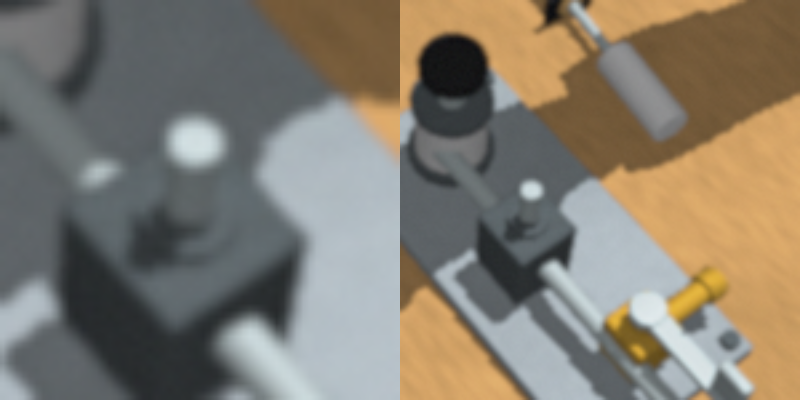

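The pin is well out and looks the same at scene (319,201) in both pictures; the plunger is up and the lever is across. I'll quantify the rise over the pictures.

Run:
```python
from fit import *
for n in '034567':
    g=cv2.imread(f'pics/s{n}.png',0)[190:220,308:330].astype(float)
    m=g>185; n_,lab,st,ce=cv2.connectedComponentsWithStats(m.astype(np.uint8))
    print(n,[(st[i,4],(ce[i]+[308,190]).round(1)) for i in range(1,n_) if st[i,4]>5])
for t in(0,.002,.008,.014,.02,.026,.03): print(t,proj('scene',W(q,(.015,0,.075+t)))[0].round(1))
c=[cv2.imread(f'pics/s{n}.png') for n in '357']
cv2.imwrite('pics/v7.png',np.hstack([cv2.resize(x[188:228,298:338],(266,400),interpolation=cv2.INTER_CUBIC) for x in c]))
for nm in('cup_mid','jar_mid','roller_mid'): print(nm,[(np.round(r['xy']),round(r['p'],2)) for r in robot.find_in(nm,'scene')[:2]])
```

```text
0 [(np.int32(24), array([317.6, 209.5]))]
3 [(np.int32(31), array([317.9, 209.5]))]
4 [(np.int32(29), array([318.2, 206.9]))]
5 [(np.int32(32), array([319. , 201.1]))]
6 [(np.int32(31), array([319., 201.]))]
7 [(np.int32(31), array([319., 201.]))]
0 [316.2 210.1]
0.002 [316.3 209.5]
0.008 [316.6 207.6]
0.014 [316.8 205.6]
0.02 [317.1 203.7]
0.026 [317.3 201.7]
0.03 [317.5 200.4]
cup_mid []
jar_mid [(array([248., 134.]), 0.96)]
roller_mid [(array([348., 150.]), 0.84)]
```

View pics/v7.png

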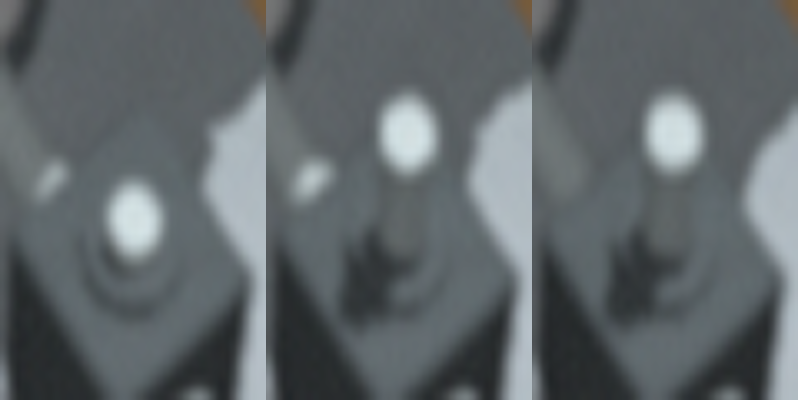

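Run:
```python
from fit import *
k=robot.calibration('wrist');Rm=R.from_rotvec(k['rvec']).as_matrix();print('cam',-Rm.T@k['tvec'],'fwd',Rm[2],k['fx'])
print(proj('wrist',W(q,(.015,0,.075))),proj('wrist',W(q,(.015,0,.105))),proj('side',W(q,(.015,0,.075))),proj('side',W(q,(.015,0,.105))))
```

```text
cam [ 0.61219135 -0.14110366  0.33173483] fwd [-0.28587037  0.00096973 -0.95826781] 312.29277695892466
[[170.33986372 176.63820987]] [[156.41795519 184.63651908]] [[275.35274579 204.80937963]] [[275.16000272 194.54921287]]
```

Run:
```python
from h import *
w=snap('wrist','w8.png');d=snap('side','d8.png')
v=np.hstack([cv2.resize(w[145:225,120:220],(500,400),interpolation=cv2.INTER_CUBIC),cv2.resize(d[180:220,260:290],(300,400),interpolation=cv2.INTER_CUBIC)])
cv2.imwrite('pics/v8.png',v[:,:,::-1])
print([(r['xy'],r['p']) for r in robot.find_in('pin_top','wrist')])
```

```text
[([164.6, 184.4], 0.74)]
```

View pics/v8.png

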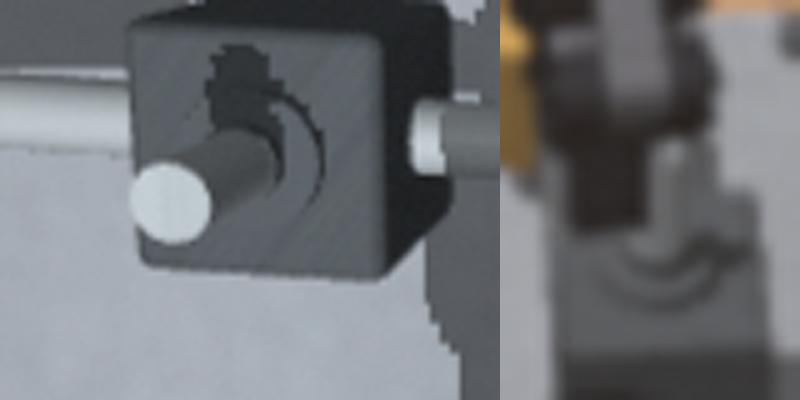

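The wrist view shows the pin top at (154,186), against (156,185) predicted for fully out. A dark ring shows at its base. The plunger is up, the lever is across, the robot is clear.

```bash
python3 -c "
from bench import robot
print(robot.close_job())"
```

```text
the job is handed in; nothing more can be done
None
```

I closed the vent against its stop, then gave the plunger seven full strokes. The pin stopped rising and its dark ring showed, and I handed the job in at about 19 s with the plunger up, the lever across and the arm clear. The jar and roller looked undisturbed; the detector missed the cup in its last check, but the arm never went near it.

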